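# Shut the wall box and hold the try square in its corner

## Robot

A 6-joint arm with a two-finger parallel gripper is mounted at the origin on the work surface. World frame = base frame: x ahead of the robot, y to its left, z up, the work surface at z = 0. Lengths are in m, angles in rad, forces in N, time in s.
With the tool pointing down it reaches from about 0.425 to 0.925 m from the base axis. Payload 12.5 kg.
Tool frame: the origin (TCP) lies on the centre line of the jaws, within the pads' length; the fingertips stand 8 mm ahead of it and the grasp point (between the pads) lies 11 mm behind it; z points along the fingers, y is the line along which they close (so a half turn about z gives the same grasp; the last joint's range is limited). The gripper opens to 85 mm and grips with 20 to 120 N. Pads are 22 mm wide; open, the fingers measure 114 mm over their backs; the gripper's body (76 mm by 85 mm) begins 54 mm behind the grasp point. The pads swing forward as they close: fully open they stand 13 mm farther back than shut.
Start: joints at [-1.376, 0.491, 1.559, -0, 1.092, -0.106], TCP at [0.185, -0.597, 0.21] pointing down, gripper open.
Joint ranges: [-3.1, 3.1], [-0.84, 2.19], [0.05, 2.79], [-1.13, 4.28], [0.06, 2.93], [-2.69, 2.69]. Speed limits (rad/s): [2.22, 2.22, 2.79, 3.14, 3.14, 3.14].

## Interface

Orientations are given as a unit quaternion [x, y, z, w].
In Python, from bench import manip, hand, solver, monitor, optics gives the robot as it stands. Calls block until the motion is done:
- manip.movep(position, orientation): joint-space move of the TCP to a pose.
- manip.movel(position, v=0.15, frame=None): straight line of the TCP; frame=None keeps the orientation; v is the mean speed in m/s.
- manip.move_joints(angles): joint-space move.
- hand.grip(opening): finger opening in m; the grip force is fixed at half the most; returns when the fingers have stopped.
- manip.sleep(seconds).
- solver.ik(position, orientation): joint angles nearest the present ones, or None.
- monitor.read_state(): the state.
- optics.get_image(name): name is "scene" or "top" or "wrist"; returns the picture (384x512x3 uint8, blue, green, red); there is no depth.
- optics.camera_info(name): a dict with "vertical_fov" (degrees; the focal length in pixels is half the picture's height over the tangent of half this angle, whatever the lens; pixels are square), "cx", "cy" (the principal point, pixels), "k1" (the pictures are not rectified: a ray, as slopes to the right and down, at radius r is drawn at 1 + k1 r^2 times it, then the intrinsics apply), "cam_to_world" (4x4, takes a point from camera to world coordinates). Camera axes: x right, y down, z forward; pixel columns grow to the right and rows downward; lengths in m; the calibration is good to about 2 mm. A picture is of the moment at which its call begins: read the wrist's pose just before it. camera_info takes no time and is no camera call; for the wrist camera it gives the pose at the moment of the call.
A pose or a line that the arm cannot do raises manip.Unreachable and nothing moves.
- manip.job_done(): hands the job in; it is judged then, once.
The state is a dict: "t": time; "q": joint angles; "qd": joint speeds; "tau": joint torques, N m; "eef_pos": TCP position; "tool_rot": TCP orientation; "ft_force": force on the tool from outside, world axes, zero at the start; "moment": the same for the moment, N m; "width": finger opening in m; "grasp_force": force on a finger pad.
Only numpy, scipy, OpenCV 4.12 (cv2) and the standard library are available. Lean on these libraries where they do the work, as an engineer would, in place of code of your own. Each camera call takes 0.05 s, during which the arm holds its last target. There are 200 camera calls.

## Task

Slide the lid of the wooden wall box fully home against its tall backboard. Then fetch the try square and, keeping it upright, press it into the corner between lid and backboard, roughly midway across the lid, firmly down and firmly inwards, so that the stock lies flat on the lid and the blade's edge lies flat against the backboard. Finish like that, still gripping the square and pressing it both ways, with nothing else on the bench disturbed.

Things in the scene. Friction and masses are not known exactly. Their poses are not given: they have to be found in the camera images.
- box: wooden box screwed to the bench, 120 wide (its x) by 220 long (its y), walls 60 mm high, compartment open at the top; origin at the centre of its underside, z up. The tall backboard closes its +y end. Along both long sides, outside the lid, guide rails (|x| from 47 to 60 mm) stand up to 72 mm above the bench. It does not move.
- backboard: upright board 120 wide, 12 thick, 200 mm high at the box's +y end, fixed to the box; origin at the middle of the lower edge of the face that looks along the box's -y over the lid; axes as the box.
- lid (a joint): travel of the box's flat grey-painted lid (m): 0 fully shut (lid's end at the backboard), grows to 0.13 as the lid is pulled towards the box's -y. It starts 50 to 100 mm open, sliding friction about 2 N plus slight damping, stays where left. The lid is 102 wide (x) by 220 long (y) by 8 mm thick, its top 68 mm above the bench; near its -y end it carries a grey pull bar 70 (x) by 20 (y) by 18 mm high, top 86 mm above the bench. When open, the lid's -y end overhangs the box.
- pull (a point): top centre of the lid's pull bar; 18 mm above the lid's top face, 25 mm from the lid's -y end; with the lid shut it lies 195 mm along -y from the corner point.
- corner (a point): point on the inner corner line where the shut lid's top face meets the backboard's face, midway across the lid (68 mm above the bench); axes as the box: y points into the backboard, z up.
- square: try square, about 0.28 kg, standing upright on the bench on its stock, loose. Dark wooden stock with brass sole: 26 thick (its x) by 130 long (y) by 34 mm high; at its +y end a steel blade rises, 6 thick (x), 36 wide (y), its top 160 mm above the stock's underside; the blade's outer edge is flush with the stock's +y end face. Origin at the centre of the stock's underside, z up. Its heading starts up to 0.85 rad from the box's.
- heel (a point): outer corner of the square: underside of the stock at its +y end, 65 mm from the origin along +y.
- toe (a point): underside of the stock at its other end, 65 mm from the origin along -y.
- tip (a point): top of the blade's outer edge, 160 mm straight above the heel.
- stock_grip (a point): a good place to grip the stock across its 26 mm thickness from above: 20 mm from the origin along -y, 20 mm above the underside; 49 mm clear of the blade's inner edge.
- screwdriver: screwdriver lying on the bench, bystander; its origin is under the middle of the tool.
- glue: white glue bottle, 56 diameter, 150 mm tall, standing, bystander; origin at the centre of its underside.
- jar: glass jar with a steel cap, 70 diameter, 85 mm tall, bystander; origin at the centre of its underside.
- offcut: wood offcut 90 x 45 x 28 mm lying on the bench, bystander; origin at the centre of its underside.
- tape: grey tape measure 65 x 32 x 60 mm, standing, bystander; origin at the centre of its underside.
- hammer: hammer lying on the bench, bystander; origin under the middle of the tool.
There are look-alikes about, which are no part of the job. There is more than one size of the square; the job needs the middle-sized.

How it is judged:
On the way, in this order (a step that is already met when the one before it is completed fails the run):
1. the lid is slid fully shut (value of joint lid below 0.004 m), for 0.2 s.
2. the square is lifted clear of the bench (height (world z) of square above 0.03 m), for 0.2 s.
At the end, for the whole second after the job is handed in: Lid shut within 4 mm; square upright and facing the board (0.05, 0.06 rad), within 35 mm of mid-lid; heel within 2.5, blade tip 4.5 mm of the board; heel within 3, toe 3.5 mm of the lid; pressing board over 2 N and lid over 4.5 N; gripped (over 3 N), still (under 20 mm/s) (value of joint lid below 0.004 m and y of heel in the frame of corner above -0.0025 m and y of tip in the frame of corner above -0.0045 m and z of heel in the frame of corner between -0.004 and 0.003 m and z of toe in the frame of corner below 0.0035 m and x of heel in the frame of corner between -0.035 and 0.035 m and angle between the z axis of square and the z axis of box, either way round below 0.05 rad and angle between the y axis of square and the y axis of box, either way round below 0.06 rad and contact force between square and backboard above 2 N and contact force between square and box above 4.5 N and contact force between the fingers and square above 3 N and linear speed of square below 0.02 m/s); the arm keeps its last pose, push and grip.
It fails at once if another thing on the bench is moved more than 40 mm (distance of any of screwdriver, glue, jar, offcut, tape, hammer from where it was at the start of the episode above 0.04 m).
It fails at once if the square is tipped over (beyond 0.6 rad) (angle between square's own z axis and vertical above 0.6 rad).
It also fails if it takes over 61 s, if anything falls off the work surface, if the arm or the gripper's body presses on something with over 40 N, if the wrist force passes 120 N, or if a joint passes its speed limit or range.

## Working session

There is one attempt and no reset: what is moved stays moved. The work goes in short steps, each a Python script; the robot and the scene stay as the last script left them, time stands still between calls to the robot, and variables do not carry over. Pictures are saved under pics/ and viewed, at most 11 in all, crops included, and the job is handed in when it is done.

```bash
mkdir -p pics; ls
python3 - <<'E'
from bench import manip, hand, solver, monitor, optics
import cv2,numpy as np
for n in("top","scene"):
    im=optics.get_image(n); cv2.imwrite(f"pics/{n}0.png",im)
    c=optics.camera_info(n); print(n,{k:(np.round(v,4).tolist()) for k,v in c.items() if not isinstance(v,str)})
    cv2.imwrite(f"pics/{n}0b.png",cv2.resize(im,(800,600),interpolation=cv2.INTER_CUBIC))
print(monitor.read_state())
E
```

```text
pics
top {'vertical_fov': 46.9663, 'cx': 256.6844, 'cy': 197.962, 'k1': -0.0744, 'cam_to_world': [[-0.0058, -0.991, 0.1335, 0.3046], [-1.0, 0.0047, -0.0085, 0.0153], [0.0078, -0.1336, -0.991, 1.6221], [0.0, 0.0, 0.0, 1.0]]}
scene {'vertical_fov': 54.791, 'cx': 250.9643, 'cy': 193.4828, 'k1': -0.0838, 'cam_to_world': [[0.539, 0.7386, -0.4048, 0.8773], [0.8422, -0.4653, 0.2725, -0.2672], [0.0129, -0.4877, -0.8729, 0.9525], [0.0, 0.0, 0.0, 1.0]]}
{'t': 0.1, 'q': array([-1.37562426e+00,  4.91527226e-01,  1.55938649e+00, -1.57770084e-05,
        1.09170437e+00, -1.05583609e-01]), 'qd': array([-0.00224509, -0.00091442, -0.00255892,  0.00224617,  0.00056577,
        0.00031481]), 'tau': array([ 4.11811896e-03, -6.19446659e+01, -2.62026697e+01, -3.91318679e-05,
        2.88067895e-03,  1.56572048e-05]), 'eef_pos': array([ 0.18513624, -0.5967204 ,  0.20956952]), 'tool_rot': array([ 9.88713869e-01,  1.49815296e-01, -2.99503720e-05, -5.11885002e-04]), 'ft_force': array([-0.37147011, -0.75745464,  0.81325393]), 'moment': array([-0.00821159,  0.03592473, -0.03580269]), 'grasp_force': 0.0, 'width': 0.08545573155201844}
```

View pics/top0b.png

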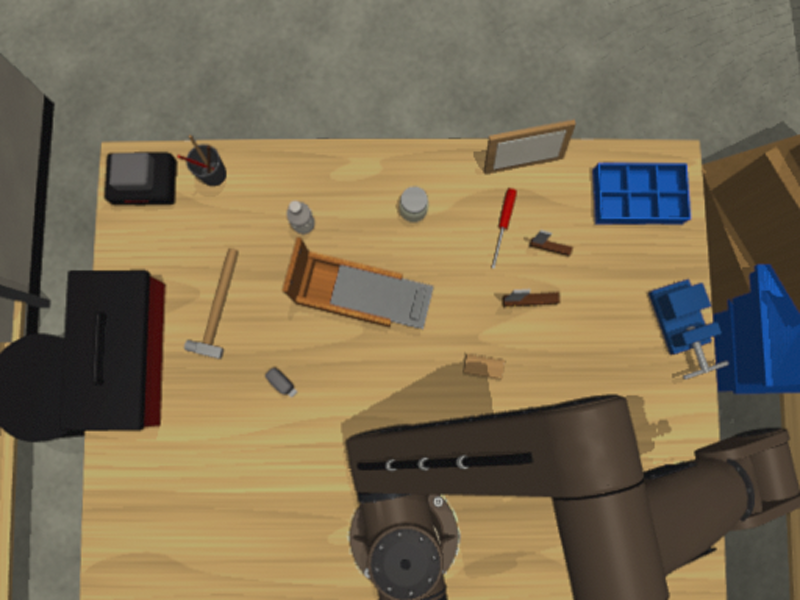

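View pics/scene0b.png

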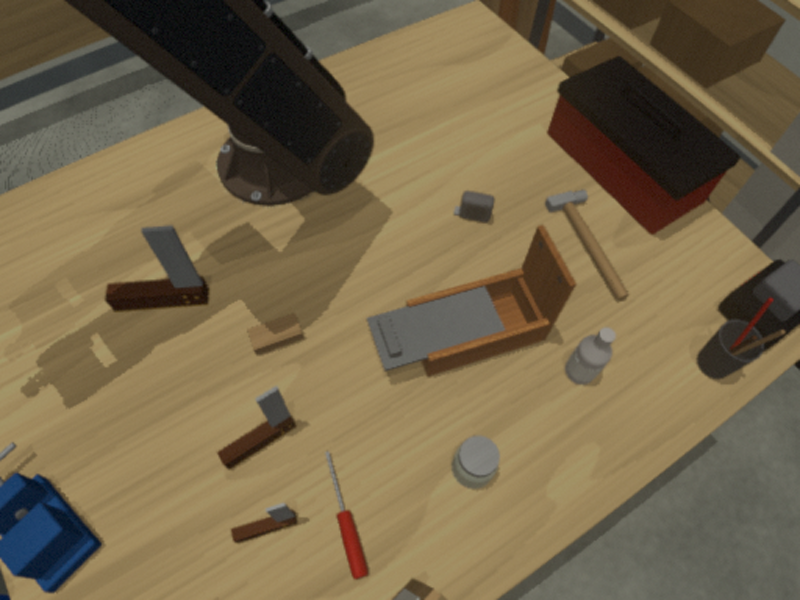

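The top view (800 px scale) shows the box at (360,285), with its backboard on the left and the lid's pull bar at (415,305). There are three squares: the small one at (550,243), the middle one at (530,298), and the large one, hidden under the arm, which the scene view shows at (160,290).

```bash
cat > h.py <<'E'
from bench import manip, hand, solver, monitor, optics
import cv2,numpy as np
from scipy.spatial.transform import Rotation as R
def ray(c,px):
    f=192/np.tan(np.radians(c["vertical_fov"])/2)
    K=np.array([[f,0,c["cx"]],[0,f,c["cy"]],[0,0,1]])
    p=cv2.undistortPoints(np.array(px,float).reshape(-1,1,2),K,np.array([c["k1"],0,0,0,0.])).reshape(-1,2)
    T=np.array(c["cam_to_world"]); return T[:3,3],np.c_[p,np.ones(len(p))]@T[:3,:3].T
def plane(c,px,z):
    o,d=ray(c,px); return o+d*((z-o[2])/d[:,2])[:,None]
def pix(c,P):
    f=192/np.tan(np.radians(c["vertical_fov"])/2); T=np.array(c["cam_to_world"])
    p=(np.atleast_2d(P)-T[:3,3])@T[:3,:3]; s=p[:,:2]/p[:,2:]; s=s*(1+c["k1"]*(s**2).sum(1,keepdims=True))
    return s*f+[c["cx"],c["cy"]]
def down(yaw): # tool down; tool y axis (closing) at heading yaw in world
    y=np.array([np.cos(yaw),np.sin(yaw),0]); z=np.array([0,0,-1.]); x=np.cross(y,z)
    return R.from_matrix(np.c_[x,y,z]).as_quat()
E
python3 - <<'E'
from h import *
c=optics.camera_info("top"); s=optics.camera_info("scene")
for n,cc,boxes in(("top",c,dict(lid=(205,160,285,215),sq=(310,178,365,202))),("scene",s,dict(lid=(230,180,330,240),sq=(135,240,195,302)))):
    im=cv2.imread(f"pics/{n}0.png"); hsv=cv2.cvtColor(im,cv2.COLOR_BGR2HSV); out=[]
    for k,(a,b,e,g) in boxes.items():
        h=hsv[b:g,a:e]
        m=((h[...,1]<60)&(h[...,2]>60)) if k=="lid" else ((h[...,2]<115)&(h[...,1]>80))
        m=cv2.morphologyEx(m.astype(np.uint8),cv2.MORPH_CLOSE,np.ones((3,3)))
        cn=max(cv2.findContours(m,0,1)[0],key=cv2.contourArea).reshape(-1,2)+[a,b]
        z=.068 if k=="lid" else .034
        P=plane(cc,cn,z)[:,:2]; r=cv2.minAreaRect((P*1000).astype(np.float32))
        print(n,k,len(cn),r,cv2.boxPoints(r).round().tolist())
        cr=im.copy(); cv2.drawContours(cr,[cn.reshape(-1,1,2)],-1,(0,255,0),1); out.append(cv2.resize(cr[b-15:g+15,a-15:e+15],(400,400)))
    # backboard
    cv2.imwrite(f"pics/{n}m.png",np.hstack(out))
print(plane(c,np.array([[298,240],[304,244],[288,297],[294,299]])*.64,.2).round(3))
print(plane(s,np.array([[541,229],[573,287]])*.64,.2).round(3))
E
python3 -c "
import cv2,numpy as np
cv2.imwrite('pics/m.png',cv2.resize(np.vstack([cv2.imread('pics/topm.png'),cv2.imread('pics/scenem.png')]),(600,600)))"
```

```text
top lid 166 ((544.7313232421875, 48.05133819580078), (218.5042266845703, 101.7134780883789), 76.54261016845703) [[470.0, -46.0], [569.0, -70.0], [620.0, 142.0], [521.0, 166.0]]
top sq 96 ((540.9356079101562, -299.10870361328125), (132.99331665039062, 33.166526794433594), 89.7793960571289) [[524.0, -366.0], [557.0, -366.0], [558.0, -233.0], [525.0, -233.0]]
scene lid 211 ((545.3295288085938, 48.31438446044922), (220.52186584472656, 102.62808227539062), 75.57231903076172) [[468.0, -46.0], [568.0, -71.0], [622.0, 142.0], [523.0, 168.0]]
scene sq 118 ((548.0547485351562, -300.01708984375), (40.54297637939453, 132.85162353515625), 3.30655837059021) [[524.0, -235.0], [532.0, -368.0], [572.0, -365.0], [564.0, -233.0]]
[[0.645 0.22  0.2  ]
 [0.636 0.207 0.2  ]
 [0.523 0.239 0.2  ]
 [0.519 0.226 0.2  ]]
[[0.542 0.245 0.2  ]
 [0.653 0.217 0.2  ]]
```

View pics/m.png

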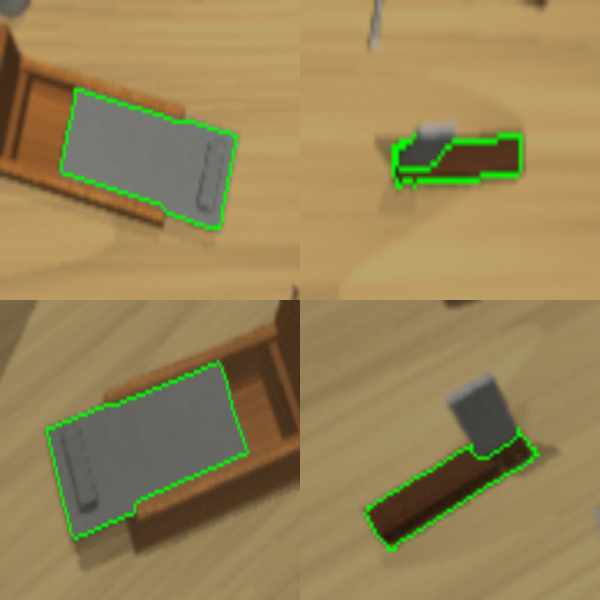

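```bash
cat > s1.py <<'E'
from h import *
a=np.radians(76); u=np.array([np.cos(a),np.sin(a),0])
pull=np.array([.545,.048,0])-.085*u
hand.grip(0.0)
q=down(a-np.pi/2)
p0=pull-.047*u
manip.movep([.35,-.45,.3],q) if solver.ik([.35,-.45,.3],q) is not None else None
manip.movep([*p0[:2],.25],q); manip.movel([*p0[:2],.079],v=.15)
b=monitor.read_state(); f0=b["ft_force"]; print(b["t"],b["eef_pos"],f0)
d=0
while d<.115:
    d+=.008 if d<.06 else .002
    manip.movel([*(p0+d*u)[:2],.079],v=.08)
    st=monitor.read_state(); F=-(st["ft_force"]-f0)@u
    print(round(d,3),F.round(1),((st["eef_pos"]-p0)@u).round(4),end=" | ")
    if F>14: break
print(st["t"],st["eef_pos"])
for n in("top",): cv2.imwrite("pics/lid1.png",optics.get_image(n))
E
python3 s1.py
```

```text
4.6083 [ 0.51341011 -0.08023833  0.07962441] [-0.79363659  0.21201828 -0.53409483]
0.008 0.7 0.0085 | 0.016 1.0 0.0165 | 0.024 -0.5 0.0244 | 0.032 -0.1 0.0324 | 0.04 1.0 0.0404 | 0.048 0.1 0.0484 | 0.056 0.4 0.0564 | 0.064 0.2 0.0644 | 0.066 -0.5 0.066 | 0.068 -0.2 0.0681 | 0.07 0.4 0.0701 | 0.072 0.6 0.0721 | 0.074 0.0 0.0741 | 0.076 -0.2 0.0761 | 0.078 -0.5 0.0781 | 0.08 0.2 0.0801 | 0.082 -0.3 0.0821 | 0.084 0.1 0.0841 | 0.086 0.1 0.0861 | 0.088 0.6 0.0881 | 0.09 0.2 0.0901 | 0.092 -0.5 0.0921 | 0.094 0.5 0.0941 | 0.096 0.4 0.0961 | 0.098 0.3 0.0981 | 0.1 0.2 0.1001 | 0.102 -0.5 0.1021 | 0.104 0.0 0.1041 | 0.106 -0.5 0.1061 | 0.108 -0.2 0.1081 | 0.11 0.4 0.1101 | 0.112 -0.0 0.1121 | 0.114 -0.1 0.1141 | 0.116 0.2 0.1161 | 13.1083 [0.54116445 0.03258096 0.07899053]
```

Run:
```python
from h import *
s=cv2.imread("pics/lid1.png")[120:260,170:350]; w=optics.get_image("scene")[130:260,200:390]
cv2.imwrite("pics/v1.png",np.vstack([cv2.resize(s,(400,300)),cv2.resize(w,(400,300))]))
```

```text
(no output)
```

View pics/v1.png

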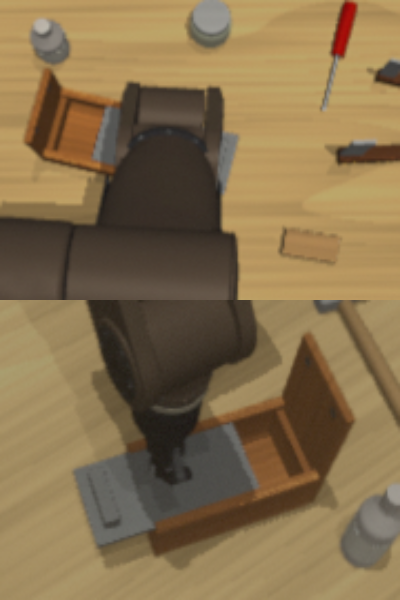

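The scene view shows the fingers over the lid at (170,475), already past the pull bar at (103,497). The lid is still open, so the fingers went over the bar or straddled it. I'll check the finger width.

Run:
```python
from h import *
s=monitor.read_state(); print(s["width"],s["eef_pos"],s["grasp_force"],s["t"], R.from_quat(s["tool_rot"]).as_matrix().round(3).tolist())
im=optics.get_image("scene"); c=optics.camera_info("scene")
print(pix(c,s["eef_pos"]+[0,0,-.008]),pix(c,s["eef_pos"]))
cv2.imwrite("pics/v2.png",cv2.resize(im[180:250,220:310],(700,544),interpolation=cv2.INTER_CUBIC))
```

```text
0.00010207798867841147 [0.54110694 0.03249062 0.07898523] 0.0 13.2083 [[0.242, 0.97, -0.0], [0.97, -0.242, -0.0], [-0.0, -0.0, -1.0]]
[[273.39261419 209.31662936]] [[273.59189474 207.95558783]]
```

View pics/v2.png

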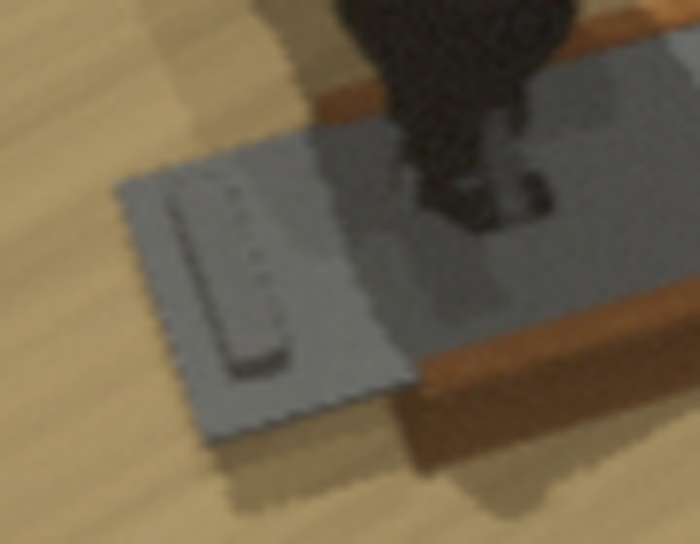

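The bar at (230,280) zoomed hasn't moved. The fingers at (490,210) are well past it, and no force was felt on the way. A guarded descent onto the lid will give the true fingertip height.

Run:
```python
from h import *
s=monitor.read_state(); p=s["eef_pos"].copy(); f0=s["ft_force"]; z=p[2]; c=optics.camera_info("scene")
for zz in(.07,.08,.09,.1): print(zz,plane(c,[[283,209]],zz).round(3))
while z>.055:
    z-=.002; manip.movel([p[0],p[1],z],v=.05); s=monitor.read_state(); F=s["ft_force"]-f0
    print(round(z,4),s["eef_pos"][2].round(4),F.round(1),end=" | ")
    if abs(F[2])>5: break
print(s["t"])
```

```text
0.07 [[0.554 0.055 0.07 ]]
0.08 [[0.557 0.051 0.08 ]]
0.09 [[0.561 0.048 0.09 ]]
0.1 [[0.565 0.044 0.1  ]]
0.077 0.0768 [-0.1  0.8 -0.3] | 0.075 0.0748 [ 0.3 -0.5 -0.2] | 0.073 0.0729 [ 0.2  1.4 -0.7] | 0.071 0.0709 [0.9 0.6 0.4] | 0.069 0.0689 [-0.3  0.4  1.2] | 0.067 0.0669 [ 0.4 -0.4  0. ] | 0.065 0.0649 [-0.8  0.7  0.9] | 0.063 0.0629 [0.2 1.2 1. ] | 0.061 0.0609 [-0.2  0.4  1.4] | 0.059 0.0589 [0.9 0.4 0.6] | 0.057 0.0569 [0.7 0.  0.3] | 0.055 0.0549 [-0.3  0.6 -0.6] | 16.2583
```

Run:
```python
from h import *
s=monitor.read_state(); 
im=optics.get_image("scene"); c=optics.camera_info("scene"); t=optics.camera_info("top")
print(s["t"],s["q"],pix(c,s["eef_pos"]),pix(t,s["eef_pos"]),pix(t,[0,0,0]),pix(c,[0,0,0]))
w=optics.get_image("wrist"); wc=optics.camera_info("wrist"); print({k:np.round(v,4).tolist() for k,v in wc.items()},pix(wc,s["eef_pos"]),pix(wc,s["eef_pos"]-[0,0,.008]))
cv2.imwrite("pics/v3.png",np.hstack([cv2.resize(im[160:260,220:320],(400,400),interpolation=cv2.INTER_CUBIC),cv2.resize(w,(400,300)).repeat(1,0) if 0 else cv2.copyMakeBorder(cv2.resize(w,(400,300)),0,100,0,0,0)]))
```

```text
16.2583 [-6.19651868e-02  5.86863740e-01  1.90837097e+00  1.94729139e-05
  6.46598663e-01  1.82411976e-01] [[272.97956545 211.99234538]] [[248.10242983 191.00285674]] [[257.91830946 342.98010355]] [[175.08178039 103.72597802]]
{'vertical_fov': 59.8592, 'cx': 256.1834, 'cy': 187.7098, 'k1': -0.0421, 'cam_to_world': [[0.9704, -0.2316, -0.0688, 0.5584], [-0.2416, -0.9293, -0.2794, 0.1033], [0.0007, 0.2877, -0.9577, 0.2186], [0.0, 0.0, 0.0, 1.0]]} [[256.59931874 230.36164825]] [[256.57162825 224.46943318]]
```

View pics/v3.png

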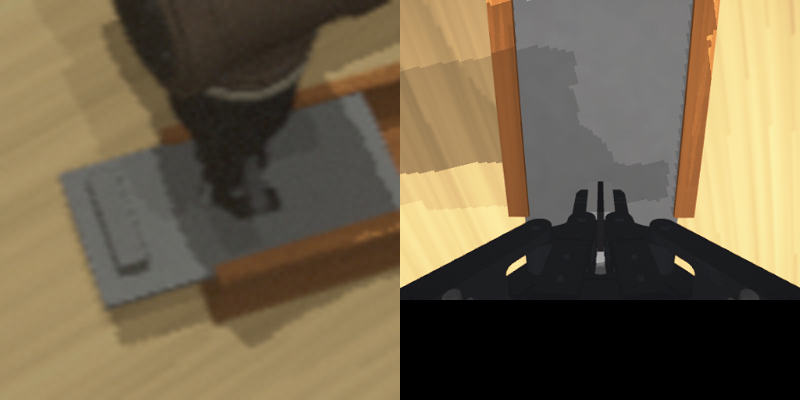

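Run:
```python
from h import *
wc=optics.camera_info("wrist"); w=optics.get_image("wrist"); cv2.imwrite("pics/w4.png",w)
hsv=cv2.cvtColor(w,cv2.COLOR_BGR2HSV)
for row in(40,90,140,190,230):
    m=np.where((hsv[row,:,1]<60)&(hsv[row,:,2]>60))[0]; m=m[(m>100)&(m<420)]
    print(row,m.min(),m.max(),[ (z,np.linalg.norm(np.diff(plane(wc,[[m.min(),row],[m.max(),row]],z),axis=0)).round(4)) for z in(0,.03,.05,.068)],plane(wc,[[m.min(),row],[m.max(),row]],.068).round(3).tolist())
s=optics.camera_info("scene")
print(plane(s,[[272+6,213]],.05))
print(monitor.read_state()["tau"])
```

```text
40 147 371 [(0, np.float64(0.1369)), (0.03, np.float64(0.1181)), (0.05, np.float64(0.1056)), (0.068, np.float64(0.0943))] [[0.519, 0.134, 0.068], [0.61, 0.111, 0.068]]
90 151 367 [(0, np.float64(0.1369)), (0.03, np.float64(0.1181)), (0.05, np.float64(0.1056)), (0.068, np.float64(0.0943))] [[0.514, 0.114, 0.068], [0.605, 0.091, 0.068]]
140 155 362 [(0, np.float64(0.1365)), (0.03, np.float64(0.1178)), (0.05, np.float64(0.1053)), (0.068, np.float64(0.094))] [[0.508, 0.092, 0.068], [0.6, 0.07, 0.068]]
190 159 357 [(0, np.float64(0.1363)), (0.03, np.float64(0.1176)), (0.05, np.float64(0.1051)), (0.068, np.float64(0.0939))] [[0.503, 0.069, 0.068], [0.594, 0.047, 0.068]]
230 162 353 [(0, np.float64(0.1365)), (0.03, np.float64(0.1178)), (0.05, np.float64(0.1053)), (0.068, np.float64(0.094))] [[0.497, 0.05, 0.068], [0.589, 0.027, 0.068]]
[[0.54905182 0.04390965 0.05      ]]
[-1.65107176e-03 -5.79749894e+01 -1.61696023e+01 -1.01058392e-04
  8.71469911e-05  1.59363083e-05]
```

Run:
```python
from h import *
wc=optics.camera_info("wrist");s=optics.camera_info("scene"); e=monitor.read_state()["eef_pos"].copy(); u=np.array([.242,.97,0])
for z in(.047,.055,.06,.068,.075,.085): print(z,[pix(k,[*(e+d*u)[:2],z]).round(0).tolist() for k in(wc,s) for d in(-.011,0,.011)])
w=cv2.imread("pics/w4.png"); cv2.imwrite("pics/v5.png",cv2.resize(w[200:384,156:356],(700,600),interpolation=cv2.INTER_CUBIC))
```

```text
0.047 [[[257.0, 243.0]], [[257.0, 225.0]], [[257.0, 206.0]], [[269.0, 214.0]], [[273.0, 213.0]], [[277.0, 212.0]]]
0.055 [[[257.0, 249.0]], [[257.0, 230.0]], [[257.0, 211.0]], [[269.0, 213.0]], [[273.0, 212.0]], [[277.0, 211.0]]]
0.06 [[[257.0, 253.0]], [[257.0, 234.0]], [[257.0, 215.0]], [[269.0, 212.0]], [[273.0, 211.0]], [[277.0, 210.0]]]
0.068 [[[257.0, 261.0]], [[257.0, 241.0]], [[257.0, 221.0]], [[269.0, 211.0]], [[273.0, 210.0]], [[277.0, 209.0]]]
0.075 [[[257.0, 268.0]], [[257.0, 248.0]], [[257.0, 226.0]], [[270.0, 210.0]], [[273.0, 209.0]], [[277.0, 207.0]]]
0.085 [[[257.0, 279.0]], [[257.0, 258.0]], [[257.0, 235.0]], [[270.0, 208.0]], [[274.0, 207.0]], [[278.0, 206.0]]]
```

View pics/v5.png

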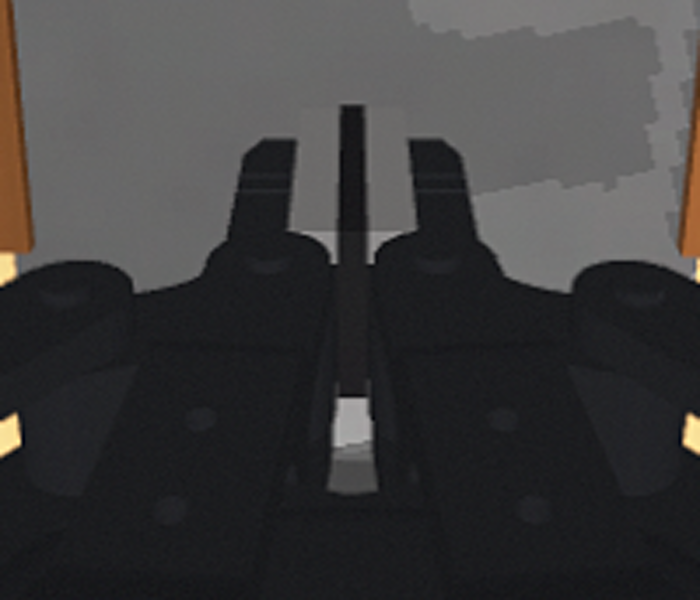

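The wrist view puts the fingertip end at row 232. With the pad's near face there, the tip height is about 0.08 m, well above what the TCP reading implies. I'll continue the guarded descent until contact to calibrate the true tip offset.

Run:
```python
from h import *
s=monitor.read_state(); p=s["eef_pos"].copy(); f0=s["ft_force"]; z=p[2]
while z>.025:
    z-=.0015; manip.movel([p[0],p[1],z],v=.05); s=monitor.read_state(); F=s["ft_force"]-f0
    if abs(F[2])>5: break
print(z,s["eef_pos"],F.round(1),s["t"])
```

```text
0.04600351617632261 [0.54132357 0.03244335 0.04680676] [-1.6  0.4 10.3] 17.9083
```

```bash
cat > s2.py <<'E'
from h import *
a=np.radians(76); u=np.array([np.cos(a),np.sin(a),0])
p0=np.array([.545,.048,0])-(.085+.047)*u
e=monitor.read_state()["eef_pos"]
manip.movel([e[0],e[1],.08],v=.2); manip.movel([*p0[:2],.08],v=.25); manip.movel([*p0[:2],.052],v=.15)
b=monitor.read_state(); f0=b["ft_force"]; d=0
for dd in[.03,.06,.078]+list(np.arange(.081,.115,.003)):
    manip.movel([*(p0+dd*u)[:2],.052],v=.1)
    st=monitor.read_state(); F=-(st["ft_force"]-f0)@u
    print(round(dd,3),F.round(1),((st["eef_pos"]-p0)@u).round(4),end=" | ")
    if F>14: break
manip.sleep(.25); e=monitor.read_state()["eef_pos"]; print(e,monitor.read_state()["ft_force"]-f0)
b=p0+((e-p0)@u-.01)*u
manip.movel([*b[:2],.052],v=.1); manip.movel([*b[:2],.3],v=.4)
cv2.imwrite("pics/scene2.png",optics.get_image("scene")); print(monitor.read_state()["t"])
E
python3 s2.py
python3 - <<'E'
from h import *
c=optics.camera_info("scene")
im=cv2.imread("pics/scene2.png"); cv2.imwrite("pics/v6.png",cv2.resize(im[120:310,120:373],(800,600),interpolation=cv2.INTER_CUBIC))
E
```

```text
0.03 1.1 0.0304 | 0.06 1.0 0.06 | 0.078 1.6 0.0781 | 0.081 0.2 0.0809 | 0.084 -0.4 0.0841 | 0.087 0.2 0.0872 | 0.09 1.0 0.0902 | 0.093 1.0 0.0932 | 0.096 0.4 0.0962 | 0.099 0.1 0.0992 | 0.102 5.0 0.1018 | 0.105 30.6 0.1021 | [0.53772227 0.01901797 0.0520357 ] [ -6.81645777 -30.08182978   3.16612898]
24.0
```

View pics/v6.png

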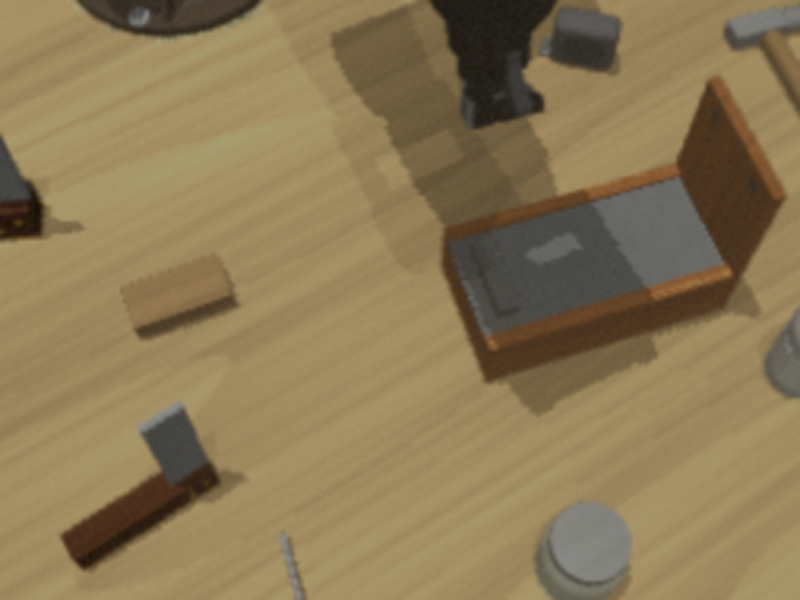

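The lid is fully home: its bar sits inside the box end at (495,285), and the push met a hard stop at 30 N. The middle square at (140,490) and the other items haven't moved. Next I'll look at the square with the wrist camera and measure the shut lid.

Run:
```python
from h import *
a=np.radians(91.5); q=down(a-np.pi/2)
manip.movep([.545,-.33,.25],q)
hand.grip(.06); wc=optics.camera_info("wrist"); w=optics.get_image("wrist"); cv2.imwrite("pics/w7.png",w)
s=monitor.read_state(); print(s["t"],s["eef_pos"],s["width"])
hsv=cv2.cvtColor(w,cv2.COLOR_BGR2HSV)
m=((hsv[...,2]<130)&(hsv[...,1]>110)&((hsv[...,0]<14)|(hsv[...,0]>170))).astype(np.uint8); m=cv2.morphologyEx(m,cv2.MORPH_OPEN,np.ones((3,3)))
v=w.copy()
for cn in sorted(cv2.findContours(m,0,1)[0],key=cv2.contourArea)[-2:]:
    P=plane(wc,cn.reshape(-1,2),.034)[:,:2]*1000; r=cv2.minAreaRect(P.astype(np.float32)); print(cv2.contourArea(cn),r,cv2.boxPoints(r).round().tolist())
    cv2.drawContours(v,[cn],-1,(0,255,0),1)
out=[cv2.resize(v,(400,300))]
# shut lid
for n,(x0,y0,x1,y1) in(("top",(180,150,280,215)),("scene",(240,160,375,250))):
    im=optics.get_image(n); c=optics.camera_info(n); cv2.imwrite(f"pics/{n}8.png",im)
    h=cv2.cvtColor(im[y0:y1,x0:x1],cv2.COLOR_BGR2HSV); m=((h[...,1]<60)&(h[...,2]>50)).astype(np.uint8)
    cn=max(cv2.findContours(m,0,1)[0],key=cv2.contourArea)+np.array([x0,y0])
    P=plane(c,cn.reshape(-1,2),.068)[:,:2]*1000; r=cv2.minAreaRect(P.astype(np.float32)); print(n,r,cv2.boxPoints(r).round().tolist())
    cv2.drawContours(im,[cn],-1,(0,255,0),1); out.append(cv2.resize(im[y0-10:y1+10,x0-10:x1+10],(400,300)))
out.append(out[0]*0)
cv2.imwrite("pics/v7.png",np.vstack([np.hstack(out[:2]),np.hstack(out[2:])]))
```

```text
25.9417 [ 0.54499076 -0.32998412  0.25000691] 0.06045024116585058
1294.0 ((664.578125, -353.1461486816406), (96.26428985595703, 25.846200942993164), 75.55453491210938) [[640.0, -397.0], [665.0, -403.0], [689.0, -310.0], [664.0, -303.0]]
1927.5 ((542.596435546875, -303.3674011230469), (24.780122756958008, 128.4365997314453), 2.6973507404327393) [[527.0, -240.0], [533.0, -368.0], [558.0, -367.0], [552.0, -239.0]]
top ((566.5437622070312, 121.23828887939453), (221.0630645751953, 90.74790954589844), 75.59762573242188) [[495.0, 25.0], [583.0, 3.0], [638.0, 217.0], [550.0, 240.0]]
scene ((561.3231201171875, 122.1648178100586), (221.16049194335938, 91.48332214355469), 75.69584655761719) [[490.0, 26.0], [578.0, 4.0], [633.0, 218.0], [544.0, 241.0]]
```

View pics/v7.png

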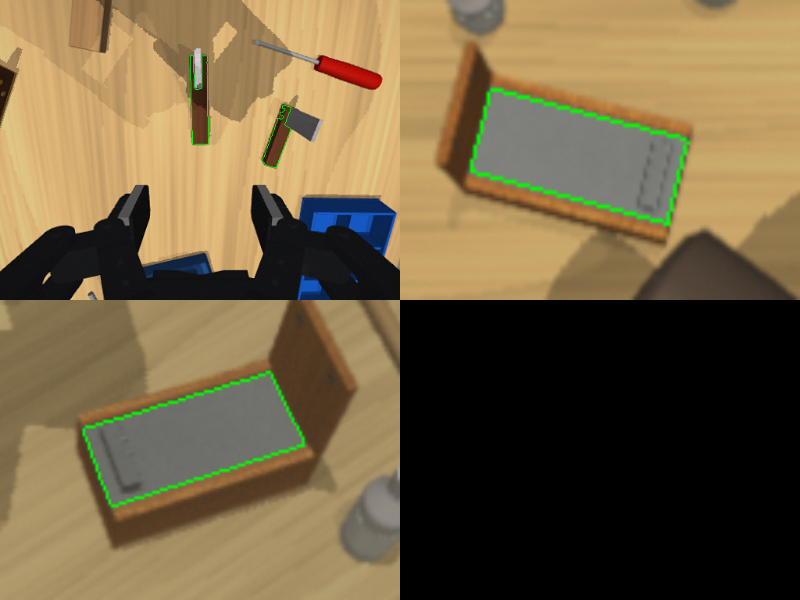

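The wrist view shows the middle square's stock (outlined at (200,100)) as 128 x 25 mm at (0.5426, -0.3034), heading 92.7°. Both fixed views show the shut lid at 221 mm long, which puts the corner near (0.591, 0.229), heading 75.7°. Now the grasp.

```bash
cat > s3.py <<'E'
from h import *
a=np.radians(92.7); y=np.array([np.cos(a),np.sin(a)]); g=np.array([.5426,-.3034])-.025*y
hand.grip(.05); q=down(a-np.pi/2)
manip.movep([*g,.2],q); f0=monitor.read_state()["ft_force"]
for z in(.1,.05,.02,0,-.016):
    manip.movel([*g,z],v=.15); F=monitor.read_state()["ft_force"]-f0; print(z,F.round(1))
    if np.linalg.norm(F)>8: print("STOP"); raise SystemExit
hand.grip(0.0); s=monitor.read_state(); print(s["t"],s["width"],s["grasp_force"],s["ft_force"]-f0,s["eef_pos"])
manip.movel([*g,.05],v=.15); s=monitor.read_state(); print(s["t"],s["width"],s["grasp_force"],(s["ft_force"]-f0).round(1))
w=optics.get_image("wrist"); sc=optics.get_image("scene"); 
cv2.imwrite("pics/v8.png",np.hstack([cv2.resize(w,(400,300)),cv2.resize(sc[180:320,80:267],(400,300))]))
E
python3 s3.py
```

```text
0.1 [ 0.8 -0.2 -0.6]
0.05 [ 0.2 -0.8 -0.7]
0.02 [ 0.2 -0.8 -1.1]
0 [ 1.4 -0.6 -0.7]
-0.016 [ 0.1 -0.7 -0.8]
29.1583 0.02510192325610344 60.40114402770996 [0.37518877 0.16985888 6.05850905] [ 0.54418361 -0.32868327 -0.01494404]
29.75 0.024840071871914646 59.18140232563019 [ 0.4 -0.1 -3.8]
```

View pics/v8.png

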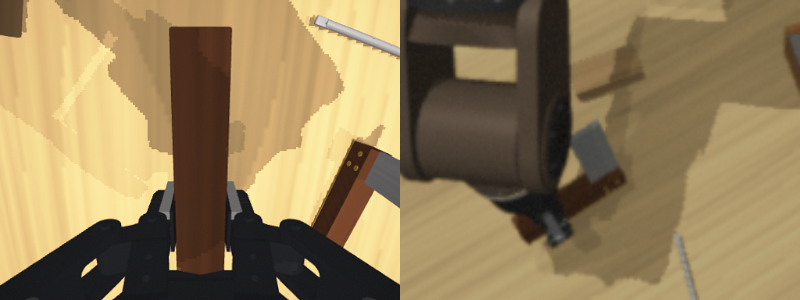

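The square is held cleanly and upright, with the stock between the pads and its heel end at (200,27). The wrist camera is virtual and doesn't touch the blade. Now the placing.

```bash
cat > s4.py <<'E'
from h import *
wc=optics.camera_info("wrist"); e=monitor.read_state()["eef_pos"]; a0=np.radians(92.7)
print("heel dist",(plane(wc,[[256.6,34.6]],e[2]+.0149+.034)[0]-e)@[np.cos(a0),np.sin(a0),0])
a=np.radians(75.7); u=np.array([np.cos(a),np.sin(a),0]); C=np.array([.5913,.2288,0]); q=down(a-np.pi/2)
def go(h,z,v=.1): manip.movel([*(C-(.090+h)*u)[:2],.0531+z],v=v)
def rd():
    s=monitor.read_state(); F=s["ft_force"]-f0; return -F@u,F[2],s
manip.movel([*e[:2],.13],v=.25)
manip.movep([*(C-.14*u)[:2],.13],q); go(.03,.03,.2); manip.sleep(.2); f0=monitor.read_state()["ft_force"]
np.save("f0.npy",f0)
z=.008; go(.03,z); 
while z>-.008:
    z-=.0012; go(.03,z,.05); Fi,Fz,s=rd()
    if Fz>3: break
print("down",z,Fi.round(1),Fz.round(1),s["t"]); zc=z
z+=.001; h=.012; go(h,z,.05)
while h>-.012:
    h-=.0015; go(h,z,.05); Fi,Fz,s=rd()
    if Fi>6: break
print("in",h,Fi.round(1),Fz.round(1),s["t"])
while z>zc-.006:
    z-=.0005; go(h,z,.05); Fi,Fz,s=rd()
    if Fz>12: break
manip.sleep(.3); Fi,Fz,s=rd(); print("press",h,z,Fi.round(1),Fz.round(1),s["t"],s["width"],s["grasp_force"],s["eef_pos"],(C-s["eef_pos"])@u,s["moment"].round(2))
np.save("hz.npy",[h,z])
w=optics.get_image("wrist"); sc=optics.get_image("scene"); cv2.imwrite("pics/scene9.png",sc)
cv2.imwrite("pics/v9.png",np.hstack([cv2.resize(w,(400,300)),cv2.resize(sc[110:250,220:407],(400,300))]))
E
python3 s4.py
```

```text
heel dist 0.08943396551472532
down -0.000399999999999998 0.1 4.9 34.6
in 2.168404344971009e-18 8.4 0.3 37.1083
press 2.168404344971009e-18 -0.001399999999999998 10.8 15.9 38.4083 0.025046129164524967 62.02329754829407 [0.56882286 0.14043228 0.05297021] 0.09118154517256115 [-1.6   1.05 -0.03]
```

View pics/v9.png

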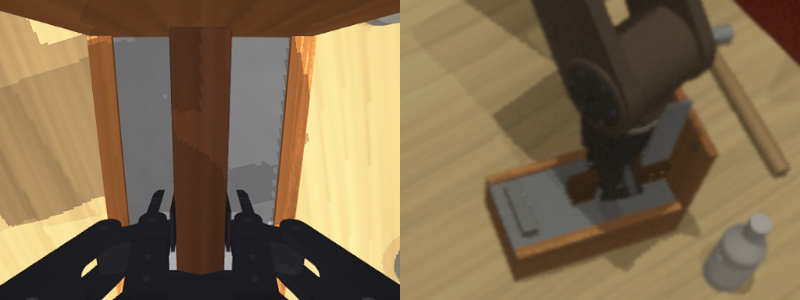

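The wrist view shows the stock's heel end meeting the board at (200,27), parallel to the rails and central between them (113 and 291). The heel row is the same as before pressing, so the square hasn't pitched in the grip. Contact came where predicted, and it now presses 10.8 N inwards and 15.9 N down. Handing in.

Run:
```python
from h import *
s=monitor.read_state(); print(s["t"],s["ft_force"]-np.load("f0.npy"),s["grasp_force"],np.abs(s["qd"]).max())
print(manip.job_done())
```

```text
38.5083 [-5.43488289 -9.54304838 15.14884684] 62.023998498916626 0.002264700433694078
the job is handed in; nothing more can be done
None
```

I handed the job in at 38.5 s with the lid shut against the backboard and the middle square gripped upright in the corner, pressing about 11 N into the board and 15 N onto the lid; the judge's verdict was not shown.

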